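# Feed moulded sample discs through the gate of a sample reader

## Task

Sweep the three round black sample discs across the feeder's deck with the fingertips, one at a time, through the narrow gate and fully into the slot behind it; each must be wholly past the gate before the next one enters it. Push them flat along the deck, never lifting or tipping them, and leave the square piece and everything else where it is.

Things in the scene. Friction and masses are not known exactly. Their poses are not given: they have to be found in the camera images.
- gate (a point): Middle of the gate's inner face in the fixed metal sample feeder, on its smooth flat deck 18 mm above the bench. y axis: feed direction, from loading area through the gate into the slot; x across, z up. Front wall y -8 to 0 mm, 14 mm high above the deck; the gate is its only opening, x -27 to 27 mm, level with the deck. A disc is fully inside when its centre is 22 mm past this point (y > 22 mm).
- slot_end (a point): Closed end of the slot, mid-width, on the deck, 149 mm past the gate. Slot: straight, 60 mm wide, open above, same flat deck, walls 14 mm high and 10 mm thick. It takes the three discs in a row; one entering pushes those before it further along. Beyond this point stands the fixed white reader housing, 150 mm wide, 110 mm long, 85 mm high above the bench.
- deck_back (a point): Middle of the loading area's open back edge (no rim), on the deck, 225 mm before the gate, axes as the gate's. The loading area is 290 mm wide from here to the front wall; rims at its two sides are 10 mm high above the deck, 6 mm thick, inner faces at x = +-139 mm.
- funnel (a point): Middle of the funnel's wide mouth, on the deck, 30 mm before the gate, axes as the gate's. Two slanting lips, 8 mm thick and 14 mm high, lead to the gate: their inner faces are about 100 mm apart here and about 54 mm apart at the front wall.
- disc_a: black moulded plastic disc, 44 mm diameter, 12 mm thick, about 20 g, loose, lying flat on the feeder's deck; one of three alike. Origin: centre of its underside.
- disc_b: black moulded plastic disc, 44 mm diameter, 12 mm thick, about 20 g, loose, lying flat on the feeder's deck; one of three alike. Origin: centre of its underside.
- disc_c: black moulded plastic disc, 44 mm diameter, 12 mm thick, about 20 g, loose, lying flat on the feeder's deck; one of three alike. Origin: centre of its underside.
- square: black moulded plastic square piece, 36 x 36 x 12 mm, about 20 g, loose, lying on the same deck among the discs (the four lie in two rows of two, about 72 and 144 mm before the gate and 62 mm either side of the middle; which place holds the square varies). To be left where it lies. Origin: centre of its underside.
- weight: steel laboratory weight with a small knob, 26 mm diameter, 42 mm tall, standing on the deck in the corner beside the gate. Bystander. Origin: centre of its underside.
- beaker: empty glass beaker, 68 mm diameter, 85 mm tall, standing on the bench beyond the loading area. Bystander. Origin: centre of its underside.
- jar: closed jar with a white cap, 52 mm diameter, 60 mm tall, standing on the bench on the far side of the slot. Bystander. Origin: centre of its underside.
- dish: shallow glass dish, 80 mm diameter, 15 mm high, on the bench on the near side of the slot. Bystander. Origin: centre of its underside.
- spatula: narrow steel laboratory spatula, 168 mm long, 16 mm wide, 6 mm thick, lying on the bench at the right. Bystander. Origin: on its underside near the middle; x along its length.
- bottle: white plastic bottle, 60 mm diameter, 150 mm tall, standing at the far right. Bystander. Origin: centre of its underside.
- box: small cardboard box, 80 x 55 x 40 mm, on the bench at the right. Bystander. Origin: centre of its underside.
There are look-alikes about, which are no part of the job. What is shaped like the disc_c but blue, white or yellow is not meant.

How it is judged:
By the outcome, as a careful person would: the job done as asked, in the order asked, and still so for the second after the job is handed in, with the robot touching nothing.
It also fails if it takes over 72 s, if anything falls off the work surface, if the arm or the gripper's body presses on something with over 40 N, if the wrist force passes 120 N, or if a joint passes its speed limit or range.

## Robot

A 6-joint arm with a two-finger parallel gripper is mounted at the origin on the work surface. World frame = base frame: x ahead of the robot, y to its left, z up, the work surface at z = 0. Lengths are in m, angles in rad, forces in N, time in s.
With the tool pointing down it reaches from about 0.2 to 0.875 m from the base axis. Payload 3.4 kg.
Tool frame: the origin (TCP) lies between the finger pads; the fingertips stand manip.tips_ahead ahead of it and the grasp point (between the pads) lies 8 mm behind it (manip.tips_ahead is the distance from the TCP to the fingertips, in m); y points along the fingers, z is the direction in which the jaws open and shut, and the axes are right-handed (so a half turn about y gives the same grasp; the last joint's range is limited). The gripper opens to 94 mm and grips with 3 to 60 N. Pads are 16 mm wide; open, the fingers measure 119 mm over their backs; the gripper's body (75 mm by 177 mm) begins 78 mm behind the grasp point.
Start: joints at [1.075, 0.276, 1.505, -0, 1.361, -0.121], TCP at [0.211, 0.535, 0.216] pointing down, gripper open.
Joint ranges: [-2.89, 2.89], [-0.75, 2.08], [0.22, 2.7], [-1.18, 4.32], [0.11, 2.71], [-2.7, 2.7]. Speed limits (rad/s): [2.57, 2.57, 3.14, 3.14, 3.14, 3.14].

## Interface

Orientations are given as a unit quaternion [w, x, y, z].
In Python, from station import manip gives the robot as it stands.
- The arm moves only by the tool play_rows, never from a script. Its arguments are lists of equal length, an entry for each row: "hand": the closure, from -1 (fully open) to 1 (shut); "xyz": the shift along the tool's x, y, z in cm, a list of three; "delta_rot": the turn, a rotation vector about the tool's x, y, z in degrees, a list of three. In form: {"hand": [hand, ...], "xyz": [[dx, dy, dz], ...], "delta_rot": [[ax, ay, az], ...]}. A call has 1 to 12 rows; each row is the pose to reach, as a shift and turn from the pose commanded when the call began, along the tool's axes at that moment; what a row does not reach only later rows make up. A row lasts 1/12 s, in which the tool goes at most 41.7 mm and 7.16 degrees, less where a joint would pass 70% of its speed; a pose out of reach is approached as far as the arm can. A call with a gripper value outside its range is refused whole. The fingers move at their own pace and stop on an object; the grip force is fixed at half the most. Time passes only in rows, so rows that repeat a pose let the fingers close. It gives the time, the measured TCP pose, the force and the opening at its end, in the units of the state.
- manip.state(): the state, without advancing time (a new reading comes with each control period).
- manip.grab_frame(name): name is "scene" or "top" or "wrist"; returns the picture (480x640x3 uint8, red, green, blue); there is no depth.
- manip.camera_params(name): a dict with "fx", "fy", "cx", "cy" (pixels), "pose" (4x4, takes a point from camera to world coordinates). Camera axes: x right, y down, z forward; pixel columns grow to the right and rows downward; lengths in m; the calibration is good to about 2 mm. A picture is of the moment at which its call begins: read the wrist's pose just before it. camera_params takes no time and is no camera call; for the wrist camera it gives the pose at the moment of the call.
- manip.hand_in(): hands the job in, once; it reports no verdict.
The state is a dict: "time_s": time; "joint_pos": joint angles; "qd": joint speeds; "tau": joint torques, N m; "tcp_pos": TCP position; "ee_rot": TCP orientation; "wrist_force": force on the tool from outside, world axes, zero at the start; "torque": the same for the moment, N m; "grip_width": finger opening in m.
Only numpy, scipy, OpenCV 4.12 (cv2) and the standard library are available. Lean on these libraries where they do the work, as an engineer would, in place of code of your own. Each camera call takes 0.05 s, during which the arm holds its last target. There are 200 camera calls.

## Working session

There is one attempt and no reset: what is moved stays moved. The work goes in short steps, Python scripts to look and compute and a tool call to move; the robot and the scene stay as the last step left them, time stands still between calls to the robot, and variables do not carry over. Pictures are saved under pics/ and viewed, about 8 in all and at most 12, crops included, and the job is handed in when it is done.

Besides the shell and the picture viewer there is one more tool, called after "Request:" by a JSON object that holds its "op" and its "data". play_rows: Moves the arm, as the interface text tells. Its arguments: {"type":"object","properties":{"hand":{"type":"array","items":{"type":"number"}},"xyz":{"type":"array","items":{"type":"array","items":{"type":"number"}}},"delta_rot":{"type":"array","items":{"type":"array","items":{"type":"number"}}}},"required":["hand","xyz","delta_rot"]}

```bash
ls; mkdir -p pics
python3 - <<'E'
from station import manip
import cv2
for n in ("top","scene"):
    cv2.imwrite(f"pics/{n}0.png",manip.grab_frame(n)[:,:,::-1])
    p=manip.camera_params(n);print(n,{k:(v if k!="pose" else [[round(float(a),4) for a in r] for r in v]) for k,v in p.items()})
s=manip.state();print({k:s[k] for k in("time_s","tcp_pos","ee_rot","grip_width")},manip.tips_ahead)
E
```

```text
pics
top {'fx': 496.08845556963064, 'fy': 496.08845556963064, 'cx': 320.53252433097583, 'cy': 241.38020673954557, 'pose': [[-0.0011, -0.9856, 0.1689, 0.3786], [-0.9997, -0.0032, -0.0251, -0.0921], [0.0253, -0.1689, -0.9853, 0.9614], [0.0, 0.0, 0.0, 1.0]]}
scene {'fx': 457.04261864221127, 'fy': 457.04261864221127, 'cx': 316.6774915945321, 'cy': 238.69445676166114, 'pose': [[-0.4574, 0.608, -0.649, 1.066], [0.8892, 0.3045, -0.3414, 0.1953], [-0.0099, -0.7332, -0.6799, 0.6175], [0.0, 0.0, 0.0, 1.0]]}
{'time_s': 0.1, 'tcp_pos': array([0.21028212, 0.53466917, 0.21571734]), 'ee_rot': array([-0.69419299,  0.69525569, -0.13191533,  0.13158253]), 'grip_width': 0.09434871040001855} 0.011
```

View pics/top0.png

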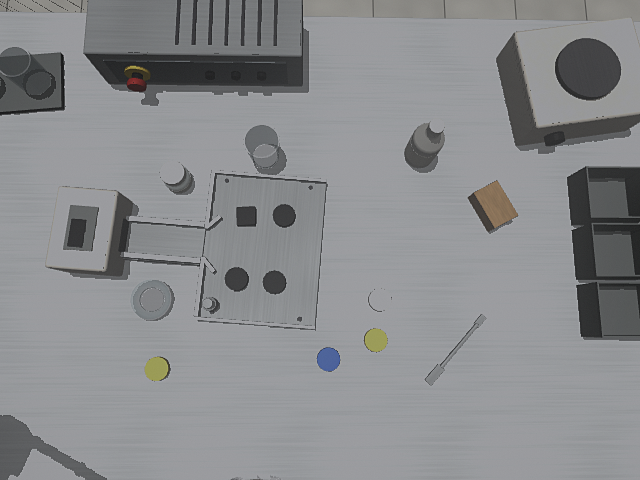

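View pics/scene0.png

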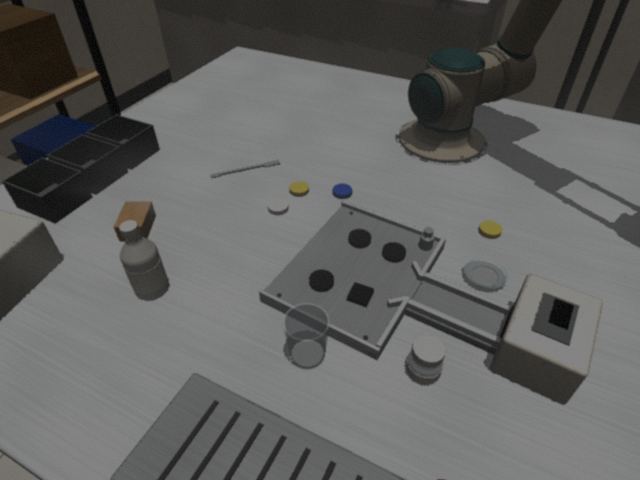

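The top view shows the square at (246,216) and discs at (284,215), (236,279) and (274,282). The gate is near (207,241), with feed to image left (+y world). I'll zoom in on the feeder and measure.

```bash
cat > h.py <<'E'
from station import manip
import cv2, numpy as np
def ray(n,uv,z):
    p=manip.camera_params(n);T=np.array(p["pose"])
    d=T[:3,:3]@[(uv[0]-p["cx"])/p["fx"],(uv[1]-p["cy"])/p["fy"],1]
    return (T[:3,3]+d*(z-T[2,3])/d[2])[:2]
def blobs(im,z=0.03,lo=150,hi=3000):
    m=(im.max(2)<60).astype(np.uint8)
    n,l,s,c=cv2.connectedComponentsWithStats(m)
    return [(c[i].round(1),s[i],ray("top",c[i],z)) for i in range(1,n) if lo<s[i][4]<hi and 120<c[i][0]<330 and 170<c[i][1]<330]
E
python3 - <<'E'
from h import *
im=cv2.imread("pics/top0.png")
for b in blobs(im): print(b[0],b[1][2:],b[2].round(4))
cv2.imwrite("pics/crop.png",cv2.resize(im[165:335,115:335],None,fx=3.5,fy=3.5,interpolation=cv2.INTER_CUBIC))
E
```

```text
[123.6 234.9] [ 19  35 224] [0.5496 0.2565]
```

View pics/crop.png

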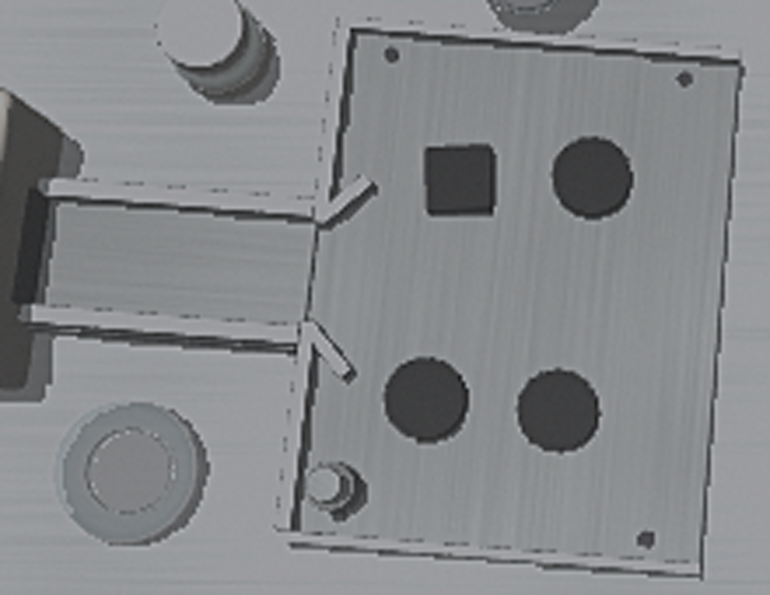

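The crop matches that. Rim corners in the crop are at about (742,53), (703,562), (277,528) and (337,20). I'll fit the feeder frame to them and overlay it to check.

```bash
cat >> h.py <<'E'
def proj(n,P):
    p=manip.camera_params(n);T=np.linalg.inv(np.array(p["pose"]))
    q=np.asarray(P)@T[:3,:3].T+T[:3,3]
    return np.c_[q[:,0]/q[:,2]*p["fx"]+p["cx"],q[:,1]/q[:,2]*p["fy"]+p["cy"]]
def F(f,L):
    L=np.asarray(L,float);c,s=np.cos(f[2]),np.sin(f[2])
    return np.c_[f[0]+c*L[:,0]-s*L[:,1],f[1]+s*L[:,0]+c*L[:,1],L[:,2]+.018]
def toL(f,w):
    c,s=np.cos(f[2]),np.sin(f[2]);d=np.array(w)-f[:2];return np.array([c*d[0]+s*d[1],-s*d[0]+c*d[1]])
def blobs(im,z=0.03,lo=150,hi=3000):
    m=(im.max(2)<75).astype(np.uint8)
    n,l,s,c=cv2.connectedComponentsWithStats(m)
    return [(c[i].round(1),s[i],ray("top",c[i],z)) for i in range(1,n) if lo<s[i][4]<hi and 120<c[i][0]<330 and 170<c[i][1]<330]
E
python3 - <<'E'
from h import *
from scipy.optimize import least_squares
L=np.array([[145,-225,10],[-145,-225,10],[-145,0,14],[145,0,14]])/1e3
uv=np.array([[742,53],[703,562],[277,528],[337,20]])/3.5+[115,165]
r=least_squares(lambda f:(proj("top",F(f,L))-uv).ravel(),[.37,.15,-.1])
f=r.x;print(f,r.fun.round(1));np.save("f.npy",f)
im=cv2.imread("pics/top0.png")
for b in blobs(im): print(b[0],b[1][2:],b[2].round(4),(toL(f,b[2])*1e3).round(1))
big=cv2.resize(im[165:335,115:335],None,fx=3.5,fy=3.5,interpolation=cv2.INTER_CUBIC)
segs=[[(-27,0,0),(27,0,0)],[(30,0,14),(30,149,14)],[(-30,0,14),(-30,149,14)],[(27,0,14),(50,-30,14)],[(-27,0,14),(-50,-30,14)],[(-139,-8,14),(139,-8,14)],[(-145,-225,0),(145,-225,0)],[(139,-225,10),(139,0,10)],[(-139,-225,10),(-139,0,10)]]
for s in segs:
    q=((proj("top",F(f,np.array(s)/1e3))-[115,165]+.5)*3.5).astype(int)
    cv2.line(big,tuple(map(int,q[0])),tuple(map(int,q[1])),(0,0,255),1)
cv2.imwrite("pics/ov.png",big)
E
```

```text
[ 0.53771935  0.10648974 -0.07630443] [ 0.1 -2.6 -0.1  2.3 -0.3  2.7  0.3 -3. ]
[245.6 186.4] [117  49 246] [0.6457 0.0291] [113.6 -69. ]
[122.8 241.3] [ 154   84 1582] [0.5374 0.2573] [-11.8 150.3]
[283.8 215.4] [ 23  24 410] [ 0.5886 -0.0454] [  62.4 -147.6]
[246. 216.] [ 20  21 364] [0.5872 0.0269] [ 55.4 -75.6]
[236.4 278.8] [ 24  24 441] [0.4667 0.0418] [-65.9 -69.9]
[274.1 282.1] [ 24  24 429] [ 0.4607 -0.0286] [ -66.5 -140.5]
```

View pics/ov.png

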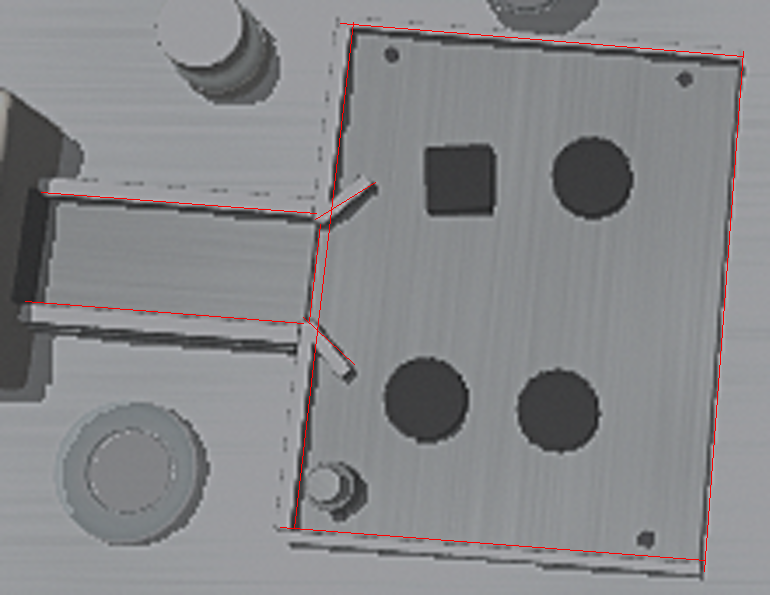

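```bash
cat >> h.py <<'E'
from scipy.spatial.transform import Rotation as R
f=np.load("f.npy").copy() if __import__("os").path.exists("f.npy") else None
if f is not None: f[0]=.536
def go(x,y,z,head,cur=None):
    "local mm, head deg (0 = push along feeder +y); prints shift/turn from cur"
    s=manip.state();p,q=(s["tcp_pos"],s["ee_rot"]) if cur is None else cur
    Rc=R.from_quat(np.r_[q[1:],q[0]])
    w=F(f,[[x/1e3,y/1e3,z/1e3]])[0]
    a=f[2]+np.radians(head)           # z tool across the push
    best=None
    for k in(0,1):
        zt=np.array([np.cos(a+k*np.pi),np.sin(a+k*np.pi),0]);yt=np.array([0,0,-1.])
        Rt=R.from_matrix(np.c_[np.cross(yt,zt),yt,zt]);rv=(Rc.inv()*Rt).as_rotvec(degrees=True)
        if best is None or np.linalg.norm(rv)<np.linalg.norm(best[0]): best=(rv,Rt)
    print((x,y,z,head),"xyz cm",(Rc.inv().apply(w-p)*100).round(2),"rot",best[0].round(2))
    qq=best[1].as_quat();return w,np.r_[qq[3],qq[:3]]
def st():
    s=manip.state();l=toL(f,s["tcp_pos"][:2])*1e3
    print("t",round(s["time_s"],2),"local",l.round(1),"z",round((s["tcp_pos"][2]-.018)*1e3,1),"F",np.round(s["wrist_force"],1),"grip",round(s["grip_width"],4),"j",np.round(s["joint_pos"],2))
def look(name):
    im=manip.grab_frame("top")[:,:,::-1].copy();cv2.imwrite(f"pics/{name}.png",im)
    for b in blobs(im): print(b[0],b[1][2:],(toL(f,b[2])*1e3).round(1))
    return im
E
python3 - <<'E'
from h import *
st();s=manip.state();q=s["ee_rot"];print(R.from_quat(np.r_[q[1:],q[0]]).as_matrix().round(3))
c=go(-100,-72,80,-90)   # behind disc A, pushing +x
go(-100,-72,80,90)
go(-100,-72,80,0)
E
```

```text
t 0.1 local [-357.4  402.1] z 197.7 F [ 0.4  0.  -0.8] grip 0.0943 j [ 1.08  0.28  1.51 -0.    1.36 -0.12]
[[ 0.931 -0.001  0.366]
 [-0.366 -0.001  0.931]
 [-0.    -1.    -0.002]]
(-100, -72, 80, -90) xyz cm [ 38.55  11.82 -37.72] rot [  0.09 -17.1   -0.02]
(-100, -72, 80, 90) xyz cm [ 38.55  11.82 -37.72] rot [  0.09 -17.1   -0.02]
(-100, -72, 80, 0) xyz cm [ 38.55  11.82 -37.72] rot [8.00e-02 7.29e+01 5.00e-02]
```

Request:
{"op": "play_rows", "data": {"hand": [0.62,0.62,0.62,0.62,0.62,0.62,0.62,0.62,0.62,0.62,0.62,0.62], "xyz": [[3,0,-3],[6,0,-6],[9,0,-9],[12,0,-12],[15,0,-15],[18,0,-18],[21,0,-21],[24,0,-24],[27,0,-27],[30,0,-30],[33,0,-33],[36,0,-36]], "delta_rot": [[0,-2,0],[0,-4,0],[0,-6,0],[0,-8,0],[0,-10,0],[0,-12,0],[0,-14,0],[0,-16,0],[0,-17,0],[0,-17,0],[0,-17,0],[0,-17,0]]}}

```text
time_s: 1.1
tcp_pos: [0.4101, 0.0747, 0.2164]
ee_rot: [0.707, -0.706, 0.028, -0.028]
wrist_force: [0.8, 0.5, -0.2]
grip_width: 0.0192
```

Run:
```python
from h import *
st();c=go(-102,-70,16,-90)
look("t1")
```

```text
t 1.1 local [-123.1  -41.3] z 198.4 F [ 0.8  0.5 -0.2] grip 0.0192 j [ 0.01  0.03  1.81  0.    1.3  -1.48]
(-102, -70, 16, -90) xyz cm [ 2.11 18.24 -2.87] rot [-0.02 -0.11  0.01]
[124.  215.1] [ 50  39 419] [ 40.2 155.4]
[283.8 215.4] [ 23  23 404] [  64.2 -147.5]
[246.  216.1] [ 19  20 361] [ 57.  -75.4]
[274. 282.] [ 23  23 424] [ -64.8 -140.4]
```

Request:
{"op": "play_rows", "data": {"hand": [0.62,0.62,0.62,0.62,0.62,0.62,0.62,0.62,0.62,0.62], "xyz": [[2.1,0,-2.9],[2.1,3,-2.9],[2.1,6,-2.9],[2.1,9,-2.9],[2.1,12,-2.9],[2.1,15,-2.9],[2.1,16.5,-2.9],[2.1,17.4,-2.9],[2.1,17.4,-2.9],[2.1,17.4,-2.9]], "delta_rot": [[0,0,0],[0,0,0],[0,0,0],[0,0,0],[0,0,0],[0,0,0],[0,0,0],[0,0,0],[0,0,0],[0,0,0]]}}

```text
time_s: 1.98
tcp_pos: [0.4283, 0.0464, 0.0421]
ee_rot: [0.707, -0.707, 0.028, -0.027]
wrist_force: [0.5, 0.5, 1.1]
grip_width: 0.0177
```

Run:
```python
from h import *
st();c=go(-102,-70,16,-90);go(-28,-70,16,-90)
cv2.imwrite("pics/s1.png",manip.grab_frame("scene")[150:350,240:520,::-1].repeat(2,0).repeat(2,1))
```

```text
t 1.98 local [-102.8  -68.2] z 24.1 F [0.5 0.5 1.1] grip 0.0177 j [-0.05  0.25  2.06  0.    0.84 -1.55]
(-102, -70, 16, -90) xyz cm [ 0.08  0.81 -0.18] rot [-0.   -0.1  -0.09]
(-28, -70, 16, -90) xyz cm [ 7.48  0.79 -0.17] rot [-0.   -0.1  -0.09]
```

View pics/s1.png

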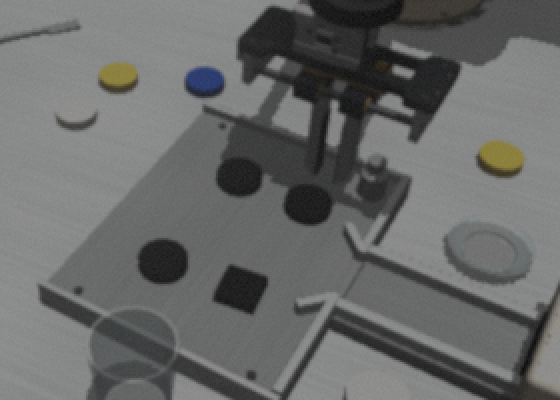

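The fingers stand over the deck behind disc A at (308,204) in the crop, clear of the weight. Next I lower and push towards the middle.

Request:
{"op": "play_rows", "data": {"hand": [0.62,0.62,0.62,0.62,0.62,0.62,0.62,0.62,0.62,0.62,0.62,0.62], "xyz": [[0,0.8,-0.2],[0.5,0.8,-0.2],[1.2,0.8,-0.2],[1.9,0.8,-0.2],[2.6,0.8,-0.2],[3.3,0.8,-0.2],[4.0,0.8,-0.2],[4.7,0.8,-0.2],[5.4,0.8,-0.2],[6.1,0.8,-0.2],[6.8,0.8,-0.2],[7.2,0.8,-0.2]], "delta_rot": [[0,0,0],[0,0,0],[0,0,0],[0,0,0],[0,0,0],[0,0,0],[0,0,0],[0,0,0],[0,0,0],[0,0,0],[0,0,0],[0,0,0]]}}

```text
time_s: 3.03
tcp_pos: [0.5018, 0.0384, 0.0345]
ee_rot: [0.707, -0.707, 0.027, -0.028]
wrist_force: [-0.4, 0.1, 0.3]
grip_width: 0.0179
```

Run:
```python
from h import *
st();look("t2");go(-28,-70,16,-90);go(-36,-70,16,-90);go(-36,-70,60,-90);go(0,-108,60,0)
```

```text
t 3.03 local [-28.9 -70.5] z 16.5 F [-0.4  0.1  0.3] grip 0.0179 j [-0.06  0.34  1.92  0.    0.88 -1.55]
[283.8 215.4] [ 23  23 405] [  64.2 -147.4]
(-28, -70, 16, -90) xyz cm [0.03 0.05 0.05] rot [-0.   -0.11  0.1 ]
(-36, -70, 16, -90) xyz cm [-0.77  0.05  0.05] rot [-0.   -0.11  0.1 ]
(-36, -70, 60, -90) xyz cm [-0.76 -4.35  0.05] rot [-0.   -0.11  0.1 ]
(0, -108, 60, 0) xyz cm [ 2.85 -4.34 -3.74] rot [-8.000e-02  8.989e+01  8.000e-02]
```

Request:
{"op": "play_rows", "data": {"hand": [0.62,0.62,0.62,0.62,0.62,0.62,0.62,0.62,0.62,0.62,0.62,0.62], "xyz": [[-0.8,0,0],[-0.8,-2.2,0],[-0.8,-4.4,0],[0,-4.4,-0.8],[0.7,-4.4,-1.6],[1.4,-4.4,-2.4],[2.1,-4.4,-3.2],[2.8,-4.4,-4.0],[2.8,-4.4,-4.0],[2.8,-4.4,-4.0],[2.8,-4.4,-4.0],[2.8,-4.4,-4.0]], "delta_rot": [[0,0,0],[0,0,0],[0,5,0],[0,12,0],[0,19,0],[0,26,0],[0,33,0],[0,40,0],[0,47,0],[0,54,0],[0,61,0],[0,68,0]]}}

```text
time_s: 4.08
tcp_pos: [0.5237, -0.0034, 0.0783]
ee_rot: [-0.569, 0.569, -0.42, 0.419]
wrist_force: [0.3, 0.4, -0.1]
grip_width: 0.0179
```

Request:
{"op": "play_rows", "data": {"hand": [0.62,0.62,0.62,0.62,0.62], "xyz": [[0,0,0],[0,0,0],[0,0,0],[0,0,0],[0,0,0]], "delta_rot": [[0,7,0],[0,14,0],[0,21,0],[0,22,0],[0,22,0]]}}

```text
time_s: 4.5
tcp_pos: [0.5242, -0.0034, 0.0784]
ee_rot: [0.481, -0.481, 0.519, -0.518]
wrist_force: [-0.5, 0.1, -0.2]
grip_width: 0.0177
```

Run:
```python
from h import *
st();im=look("t3")
cv2.imwrite("pics/t3c.png",cv2.resize(im[165:335,115:335],None,fx=3,fy=3))
cv2.imwrite("pics/w3.png",manip.grab_frame("wrist")[:,:,::-1])
go(0,-112,16,0);go(0,-70,16,0)
```

```text
t 4.5 local [  -3.4 -110.4] z 60.4 F [-0.5  0.1 -0.2] grip 0.0177 j [-0.14  0.32  1.82  0.    1.   -0.06]
[189.2 244.8] [ 154  148 1629] [-7.  25.6]
[262.4 272.7] [ 102  247 2835] [ -49. -117.]
[232.6 269.9] [ 20  36 335] [-48.  -60.8]
(0, -112, 16, 0) xyz cm [0.15 4.44 0.3 ] rot [ 0.03  0.03 -0.01]
(0, -70, 16, 0) xyz cm [-4.05  4.44  0.31] rot [ 0.03  0.03 -0.01]
```

View pics/t3c.png

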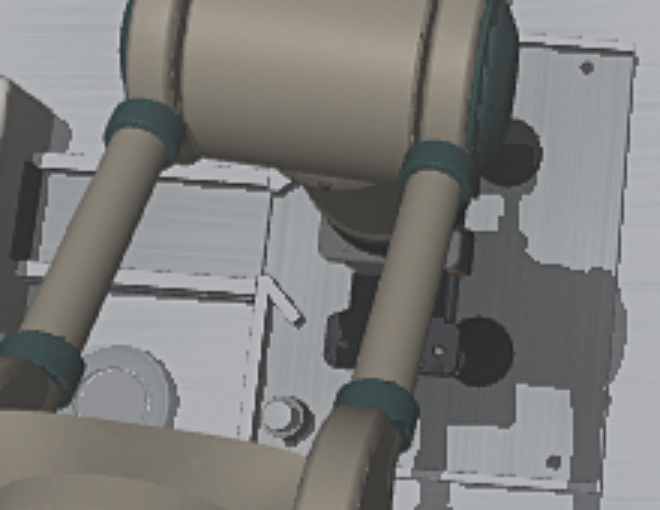

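View pics/w3.png

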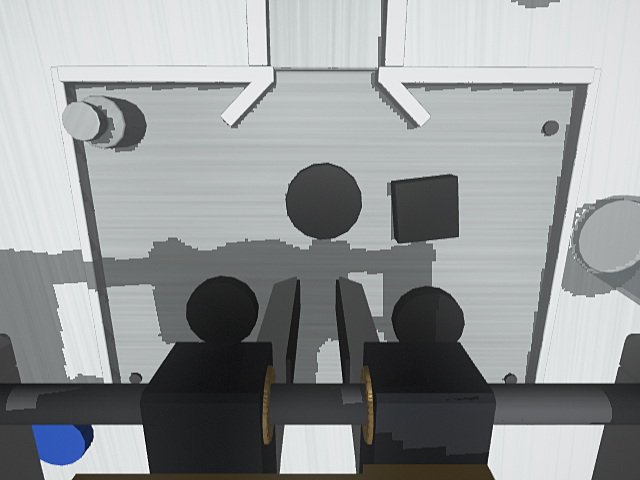

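The wrist view shows disc A at (323,201), ahead of the gate (deck edge from 274 to 380 at row 68). The square at (426,208) is untouched, and B (222,310) and C (428,316) are in place. I'll convert these to positions.

Run:
```python
from h import *
for n,uv,z in[("A",(323.5,200.5),.03),("gL",(274,68.5),.018),("gR",(380,68.5),.018),("gLtop",(273,67),.032),("gRtop",(379,67),.032),("slotL",(268,30),.032),("slotR",(388,30),.032),("sq",(427,207),.03),("B",(222,309),.03),("C",(428,315),.03)]:
    print(n,(toL(f,ray("wrist",uv,z))*1e3).round(1))
```

```text
A [  0.9 -70.1]
gL [-26.4   0.9]
gR [31.7  0.9]
gLtop [-25.5  -0.4]
gRtop [29.1 -0.4]
slotL [-27.5  16.7]
slotR [32.8 16.8]
sq [ 60.  -73.8]
B [ -61.3 -137.6]
C [  65.9 -141.6]
```

Run:
```python
from h import *
for uv in[(299,280),(337,280)]: print((toL(f,ray("wrist",uv,.0674))*1e3).round(1))
```

```text
[ -11.7 -103.7]
[   7.3 -103.6]
```

```bash
sed -i 's/f\[0\]=.536/f[0]=.537/' h.py
python3 - <<'E'
from h import *
go(0,-112,16,0);go(0,6,16,0)
E
```

```text
(0, -112, 16, 0) xyz cm [0.15 4.44 0.4 ] rot [ 0.03  0.03 -0.01]
(0, 6, 16, 0) xyz cm [-11.65   4.44   0.41] rot [ 0.03  0.03 -0.01]
```

Request:
{"op": "play_rows", "data": {"hand": [0.62,0.62,0.62,0.62,0.62,0.62,0.62,0.62,0.62,0.62,0.62,0.62], "xyz": [[0.1,2.2,0.4],[0.1,4.4,0.4],[0.1,4.4,0.4],[-0.6,4.4,0.4],[-1.3,4.4,0.4],[-2.0,4.4,0.4],[-2.7,4.4,0.4],[-3.4,4.4,0.4],[-4.1,4.4,0.4],[-4.8,4.4,0.4],[-5.5,4.4,0.4],[-6.0,4.4,0.4]], "delta_rot": [[0,0,0],[0,0,0],[0,0,0],[0,0,0],[0,0,0],[0,0,0],[0,0,0],[0,0,0],[0,0,0],[0,0,0],[0,0,0],[0,0,0]]}}

```text
time_s: 5.6
tcp_pos: [0.5339, 0.0569, 0.0346]
ee_rot: [-0.48, 0.48, -0.519, 0.519]
wrist_force: [0.2, -0.6, 0.1]
grip_width: 0.0182
```

Run:
```python
from h import *
st();cv2.imwrite("pics/w4.png",manip.grab_frame("wrist")[:,:,::-1])
go(0,6,16,0)
```

```text
t 5.6 local [  0.7 -49.6] z 16.6 F [ 0.2 -0.6  0.1] grip 0.0182 j [-0.02  0.39  1.85  0.    0.91  0.05]
(0, 6, 16, 0) xyz cm [-5.5   0.06 -0.08] rot [-0.01 -0.06 -0.04]
```

View pics/w4.png

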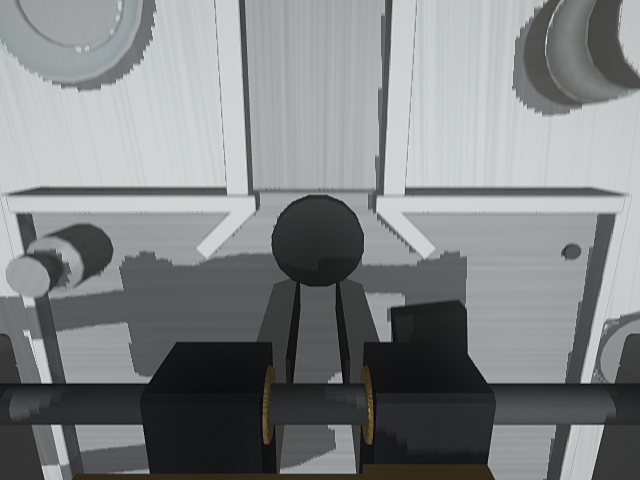

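Disc A is cradled at (318,240) and centred on the gate (opening from about 258 to 377 px). Continuing through.

Request:
{"op": "play_rows", "data": {"hand": [0.62,0.62,0.62,0.62,0.62,0.62,0.62,0.62,0.62,0.62,0.62,0.62], "xyz": [[-0.7,0,0],[-1.4,0,0],[-2.1,0,0],[-2.8,0,0],[-3.5,0,0],[-4.2,0,0],[-4.9,0,0],[-5.4,0,0],[-5.6,0,0],[-5.6,0,0],[-4.6,0,0],[-4.4,-3,0]], "delta_rot": [[0,0,0],[0,0,0],[0,0,0],[0,0,0],[0,0,0],[0,0,0],[0,0,0],[0,0,0],[0,0,0],[0,0,0],[0,0,0],[0,0,0]]}}

```text
time_s: 6.65
tcp_pos: [0.5328, 0.0981, 0.0602]
ee_rot: [0.477, -0.484, 0.521, -0.517]
wrist_force: [0.7, 0.6, -0.6]
grip_width: 0.0181
```

Run:
```python
from h import *
st();cv2.imwrite("pics/w5.png",manip.grab_frame("wrist")[:,:,::-1])
im=cv2.imread("pics/w5.png");m=(im.max(2)<75).astype(np.uint8);m[300:]=0
n,l,s,c=cv2.connectedComponentsWithStats(m)
for i in range(1,n):
    if s[i][4]>1500: print(c[i].round(),s[i],(toL(f,ray("wrist",c[i],.03))*1e3).round(1))
go(-102,-139,60,-90)
```

```text
t 6.65 local [-3.6 -8.7] z 42.2 F [ 0.7  0.6 -0.6] grip 0.0181 j [ 0.05  0.37  1.8  -0.    0.99  0.13]
[326. 201.] [ 285  161   84   84 5346] [ 7.7 33.8]
(-102, -139, 60, -90) xyz cm [ 13.13  -1.03 -10.38] rot [-0.15 89.88 -0.11]
```

Request:
{"op": "play_rows", "data": {"hand": [0.62,0.62,0.62,0.62,0.62,0.62,0.62,0.62,0.62,0.62,0.62,0.62], "xyz": [[0,-2.0,0],[1,-2.5,0],[3,-2.5,-1],[5,-2.5,-3],[7,-2.5,-5],[9,-2.5,-7],[11,-2.5,-9],[13.1,-2.5,-10.4],[13.1,-2.5,-10.4],[13.1,-2.5,-10.4],[13.1,-2.5,-10.4],[13.1,-2.5,-10.4]], "delta_rot": [[0,-5,0],[0,-12,0],[0,-19,0],[0,-26,0],[0,-33,0],[0,-40,0],[0,-47,0],[0,-54,0],[0,-61,0],[0,-68,0],[0,-75,0],[0,-82,0]]}}

```text
time_s: 7.7
tcp_pos: [0.4232, -0.0238, 0.0898]
ee_rot: [-0.703, 0.703, -0.075, 0.076]
wrist_force: [0.1, -0.3, -0.0]
grip_width: 0.0177
```

Request:
{"op": "play_rows", "data": {"hand": [0.62,0.62,0.62,0.62], "xyz": [[0,0,0],[0,0,0],[0,0,0],[0,0,0]], "delta_rot": [[0,-6,0],[0,-8,0],[0,-8,0],[0,-8,0]]}}

```text
time_s: 8.03
tcp_pos: [0.4233, -0.0233, 0.0896]
ee_rot: [-0.706, 0.707, -0.028, 0.028]
wrist_force: [0.1, -1.1, -0.0]
grip_width: 0.0177
```

```bash
cat >> h.py <<'E'
def wl(name,z=.03):
    im=manip.grab_frame("wrist")[:,:,::-1].copy();cv2.imwrite(f"pics/{name}.png",im)
    m=(im.max(2)<60).astype(np.uint8);m[375:]=0
    n,l,s,c=cv2.connectedComponentsWithStats(m)
    for i in range(1,n):
        if s[i][4]>1500: print(c[i].round(),s[i],(toL(f,ray("wrist",c[i],z))*1e3).round(1))
E
python3 - <<'E'
from h import *
st();wl("w6")
go(-103,-139,16,-90);go(-28,-139,16,-90)
E
```

```text
t 8.03 local [-103.5 -138. ] z 71.6 F [ 0.1 -1.1 -0. ] grip 0.0177 j [-0.22  0.17  2.01 -0.    0.97 -1.71]
[317. 323.] [ 283  277   70   98 3858] [ -61.4 -139.2]
[219. 359.] [ 155  336  121   39 3514] [ -34.8 -205. ]
[416. 359.] [ 361  341  120   34 3546] [-34.5 -72.5]
(-103, -139, 16, -90) xyz cm [ 0.04  5.56 -0.11] rot [ 0.01 -0.2   0.02]
(-28, -139, 16, -90) xyz cm [ 7.54  5.56 -0.08] rot [ 0.01 -0.2   0.02]
```

View pics/w6.png

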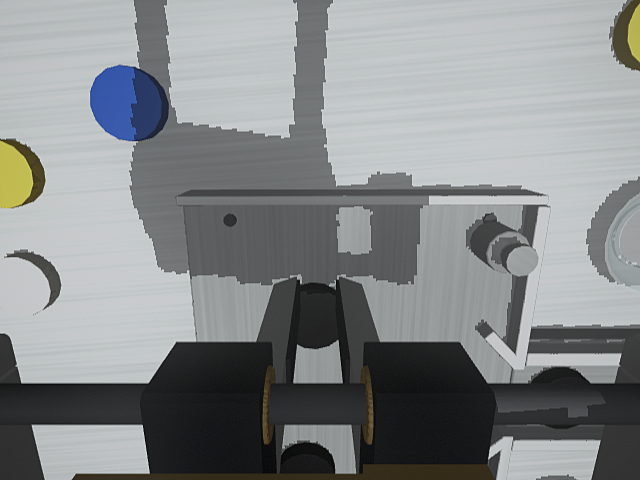

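View from over the near rim: disc B (317,313) is lined up with the fingers and A sits in the slot (560,390). Lower and push.

Request:
{"op": "play_rows", "data": {"hand": [0.62,0.62,0.62,0.62,0.62,0.62,0.62,0.62,0.62,0.62,0.62,0.62], "xyz": [[0,2.5,-0.1],[0,4.5,-0.1],[0,5.5,-0.1],[0,5.5,-0.1],[0.6,5.5,-0.1],[1.3,5.5,-0.1],[2.0,5.5,-0.1],[2.7,5.5,-0.1],[3.4,5.5,-0.1],[4.1,5.5,-0.1],[4.8,5.5,-0.1],[5.5,5.5,-0.1]], "delta_rot": [[0,0,0],[0,0,0],[0,0,0],[0,0,0],[0,0,0],[0,0,0],[0,0,0],[0,0,0],[0,0,0],[0,0,0],[0,0,0],[0,0,0]]}}

```text
time_s: 9.08
tcp_pos: [0.479, -0.028, 0.0346]
ee_rot: [0.707, -0.707, 0.027, -0.028]
wrist_force: [0.8, 0.1, -0.2]
grip_width: 0.0177
```

Run:
```python
from h import *
st()
go(-28,-139,16,-90);go(0,-182,60,0)
```

```text
t 9.08 local [ -47.5 -138.5] z 16.6 F [ 0.8  0.1 -0.2] grip 0.0177 j [-0.2   0.32  1.97  0.    0.86 -1.7 ]
(-28, -139, 16, -90) xyz cm [ 1.96  0.06 -0.05] rot [-0.   -0.1   0.02]
(0, -182, 60, 0) xyz cm [ 4.76 -4.34 -4.34] rot [-2.00e-02  8.99e+01  1.00e-02]
```

Request:
{"op": "play_rows", "data": {"hand": [0.62,0.62,0.62,0.62,0.62,0.62,0.62,0.62,0.62,0.62,0.62,0.62], "xyz": [[0.7,0,0],[1.4,0,0],[1.9,0,0],[1.9,0,0],[1.0,0,0],[1.0,-2.2,0],[1.0,-4.4,0],[1.0,-4.4,0],[2,-4.4,-1.5],[3,-4.4,-3],[4,-4.4,-4.4],[4.8,-4.4,-4.4]], "delta_rot": [[0,0,0],[0,0,0],[0,0,0],[0,0,0],[0,0,0],[0,0,0],[0,0,0],[0,7,0],[0,14,0],[0,21,0],[0,28,0],[0,35,0]]}}

```text
time_s: 10.08
tcp_pos: [0.522, -0.0774, 0.0786]
ee_rot: [-0.664, 0.665, -0.241, 0.241]
wrist_force: [-0.4, 0.0, 0.1]
grip_width: 0.0175
```

Request:
{"op": "play_rows", "data": {"hand": [0.62,0.62,0.62,0.62,0.62,0.62,0.62,0.62,0.62,0.62], "xyz": [[0,0,0],[0,0,0],[0,0,0],[0,0,0],[0,0,0],[0,0,0],[0,0,0],[0,0,0],[0,0,0],[0,0,0]], "delta_rot": [[0,7,0],[0,14,0],[0,21,0],[0,28,0],[0,35,0],[0,42,0],[0,49,0],[0,55,0],[0,55,0],[0,55,0]]}}

```text
time_s: 10.92
tcp_pos: [0.5214, -0.0753, 0.0783]
ee_rot: [0.481, -0.481, 0.519, -0.518]
wrist_force: [-0.5, 0.4, 0.8]
grip_width: 0.018
```

Run:
```python
from h import *
st();wl("w7")
go(0,-182,16,0);go(0,-48,16,0)
```

```text
t 10.92 local [  -1.7 -182.4] z 60.3 F [-0.5  0.4  0.8] grip 0.018 j [-0.28  0.32  1.81  0.    1.01 -0.2 ]
[440.  71.] [ 393   34   74   82 3147] [ 62.9 -74. ]
[321. 205.] [ 285  157   76   75 2825] [   1.1 -144.7]
[434. 211.] [ 393  172   80   76 4378] [  65.5 -147.9]
[417. 359.] [ 363  333  118   42 3432] [  62.6 -244.3]
[219. 359.] [ 155  341  118   34 3513] [ -64.  -244.4]
(0, -182, 16, 0) xyz cm [-0.05  4.44  0.14] rot [ 0.04  0.04 -0.01]
(0, -48, 16, 0) xyz cm [-13.45   4.44   0.15] rot [ 0.04  0.04 -0.01]
```

Request:
{"op": "play_rows", "data": {"hand": [0.62,0.62,0.62,0.62,0.62,0.62,0.62,0.62,0.62,0.62,0.62,0.62], "xyz": [[0.1,2.2,0.1],[0.1,4.4,0.1],[0.1,4.4,0.1],[-0.6,4.4,0.1],[-1.3,4.4,0.1],[-2.0,4.4,0.1],[-2.7,4.4,0.1],[-3.4,4.4,0.1],[-4.1,4.4,0.1],[-4.8,4.4,0.1],[-5.5,4.4,0.1],[-6.2,4.4,0.1]], "delta_rot": [[0,0,0],[0,0,0],[0,0,0],[0,0,0],[0,0,0],[0,0,0],[0,0,0],[0,0,0],[0,0,0],[0,0,0],[0,0,0],[0,0,0]]}}

```text
time_s: 11.97
tcp_pos: [0.5285, -0.013, 0.0346]
ee_rot: [-0.48, 0.48, -0.519, 0.519]
wrist_force: [0.2, -0.5, 0.4]
grip_width: 0.0178
```

Request:
{"op": "play_rows", "data": {"hand": [0.62,0.62,0.62,0.62,0.62,0.62,0.62,0.62,0.62,0.62,0.62], "xyz": [[-0.7,0,0],[-1.4,0,0],[-2.1,0,0],[-2.8,0,0],[-3.5,0,0],[-4.2,0,0],[-4.9,0,0],[-5.6,0,0],[-6.3,0,0],[-7.0,0,0],[-7.2,0,0]], "delta_rot": [[0,0,0],[0,0,0],[0,0,0],[0,0,0],[0,0,0],[0,0,0],[0,0,0],[0,0,0],[0,0,0],[0,0,0],[0,0,0]]}}

```text
time_s: 12.88
tcp_pos: [0.5341, 0.0591, 0.0344]
ee_rot: [0.48, -0.48, 0.519, -0.519]
wrist_force: [-0.4, -0.5, 0.2]
grip_width: 0.0175
```

Run:
```python
from h import *
st();wl("w8")
go(0,6,16,0)
```

```text
t 12.88 local [  0.7 -47.5] z 16.4 F [-0.4 -0.5  0.2] grip 0.0175 j [-0.02  0.39  1.85  0.    0.91  0.06]
[317. 260.] [ 272  195   92  180 7753] [  0.9 -28. ]
[422. 344.] [ 363  305  118   70 6118] [ 54.  -72.9]
[218. 358.] [ 154  341  119   34 3561] [-49.3 -81. ]
(0, 6, 16, 0) xyz cm [-5.36  0.05 -0.08] rot [-0.   -0.05 -0.02]
```

View pics/w8.png

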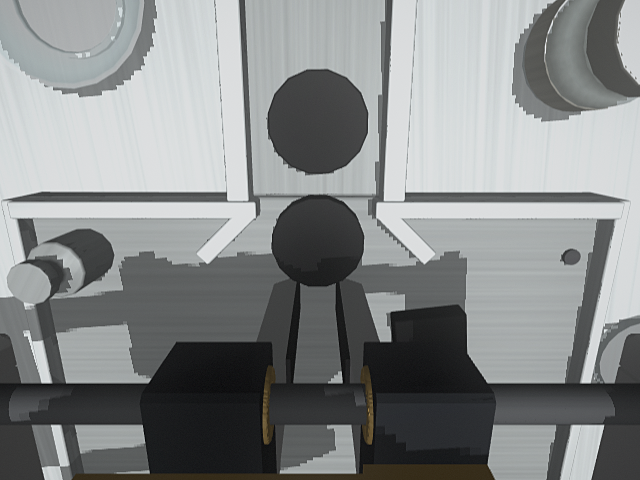

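Disc B (318,241) is cradled in the funnel and disc A (317,121) is wholly past the gate. Pushing on.

Request:
{"op": "play_rows", "data": {"hand": [0.62,0.62,0.62,0.62,0.62,0.62,0.62,0.62,0.62,0.62,0.62], "xyz": [[-0.7,0,0],[-1.4,0,0],[-2.1,0,0],[-2.8,0,0],[-3.5,0,0],[-4.2,0,0],[-4.9,0,0],[-5.4,0,0],[-5.4,0,0],[-4.6,0,0],[-4.3,0,0]], "delta_rot": [[0,0,0],[0,0,0],[0,0,0],[0,0,0],[0,0,0],[0,0,0],[0,0,0],[0,0,0],[0,0,0],[0,0,0],[0,0,0]]}}

```text
time_s: 13.85
tcp_pos: [0.5372, 0.1, 0.0344]
ee_rot: [-0.48, 0.48, -0.519, 0.519]
wrist_force: [0.6, -0.0, 0.6]
grip_width: 0.018
```

Request:
{"op": "play_rows", "data": {"hand": [0.62,0.62,0.62,0.62], "xyz": [[0,-1.5,0],[0,-3.5,0],[0,-5.5,0],[0,-5.5,0]], "delta_rot": [[0,0,0],[0,0,0],[0,0,0],[0,0,0]]}}

```text
time_s: 14.18
tcp_pos: [0.5401, 0.1001, 0.0929]
ee_rot: [-0.482, 0.478, -0.518, 0.521]
wrist_force: [1.0, 1.6, 1.5]
grip_width: 0.0178
```

Run:
```python
from h import *
st();wl("w9")
go(103,-148,72,90)
```

```text
t 14.18 local [ 3.5 -6.2] z 74.9 F [1.  1.6 1.5] grip 0.0178 j [ 0.06  0.33  1.75 -0.    1.05  0.14]
[310. 195.] [ 274   88   75  142 3181] [-0.9 35. ]
[236. 353.] [ 155  280  146   95 4817] [-51.6 -71.8]
[413. 354.] [ 363  320  118   55 4304] [ 67.7 -73. ]
(103, -148, 72, 90) xyz cm [14.15  0.16 10.09] rot [-0.18 89.84 -0.23]
```

Request:
{"op": "play_rows", "data": {"hand": [0.62,0.62,0.62,0.62,0.62,0.62,0.62,0.62,0.62,0.62,0.62,0.62], "xyz": [[2,0,1],[4,0,2],[6,0,4],[8,0,6],[10,0,8],[12,0,9],[14.1,0,10.1],[14.1,0,10.1],[14.1,0,10.1],[14.1,0,10.1],[14.1,0,10.1],[14.1,0,10.1]], "delta_rot": [[0,-5,0],[0,-12,0],[0,-19,0],[0,-26,0],[0,-33,0],[0,-40,0],[0,-47,0],[0,-54,0],[0,-61,0],[0,-68,0],[0,-75,0],[0,-82,0]]}}

```text
time_s: 15.23
tcp_pos: [0.6259, -0.0482, 0.0877]
ee_rot: [0.703, -0.703, 0.076, -0.074]
wrist_force: [-0.6, 0.1, -0.3]
grip_width: 0.0178
```

Request:
{"op": "play_rows", "data": {"hand": [0.62,0.62,0.62,0.62], "xyz": [[0,0,0],[0,0,0],[0,0,0],[0,0,0]], "delta_rot": [[0,-6,0],[0,-8,0],[0,-8,0],[0,-8,0]]}}

```text
time_s: 15.57
tcp_pos: [0.6262, -0.0479, 0.0882]
ee_rot: [0.707, -0.706, 0.029, -0.027]
wrist_force: [-0.6, -0.7, -0.2]
grip_width: 0.0178
```

Run:
```python
from h import *
st();wl("w10")
go(103,-148,16,90);go(28,-148,16,90)
```

```text
t 15.57 local [ 100.7 -147.2] z 70.2 F [-0.6 -0.7 -0.2] grip 0.0178 j [-0.19  0.45  1.57 -0.    1.12 -1.68]
[620.  95.] [ 594   52   46   80 2925] [ 3.4 19.9]
[437. 198.] [ 403  161   67   67 3148] [ 60.6 -76.5]
[316. 206.] [ 280  169   74   74 4041] [  65.2 -148.6]
[218. 359.] [ 155  341  118   34 3406] [ 168.8 -214.7]
[417. 359.] [ 363  342  118   33 3429] [169.1 -81.6]
(103, -148, 16, 90) xyz cm [ 0.22  5.45 -0.09] rot [-0.01 -0.19 -0.09]
(28, -148, 16, 90) xyz cm [-7.28  5.46 -0.12] rot [-0.01 -0.19 -0.09]
```

Request:
{"op": "play_rows", "data": {"hand": [0.62,0.62,0.62,0.62,0.62,0.62,0.62,0.62,0.62,0.62,0.62,0.62], "xyz": [[0.4,1.5,-0.1],[0.4,3.5,-0.1],[0.4,5.4,-0.1],[0.4,5.4,-0.1],[-0.3,5.4,-0.1],[-1.0,5.4,-0.1],[-1.7,5.4,-0.1],[-2.4,5.4,-0.1],[-3.1,5.4,-0.1],[-3.8,5.4,-0.1],[-4.5,5.4,-0.1],[-5.2,5.4,-0.1]], "delta_rot": [[0,0,0],[0,0,0],[0,0,0],[0,0,0],[0,0,0],[0,0,0],[0,0,0],[0,0,0],[0,0,0],[0,0,0],[0,0,0],[0,0,0]]}}

```text
time_s: 16.62
tcp_pos: [0.5745, -0.0445, 0.0358]
ee_rot: [-0.707, 0.707, -0.027, 0.028]
wrist_force: [0.2, -0.5, 0.0]
grip_width: 0.0178
```

Run:
```python
from h import *
st();wl("w11")
go(28,-148,16,90);go(0,-190,60,0)
```

```text
t 16.62 local [  48.9 -147.7] z 17.8 F [ 0.2 -0.5  0. ] grip 0.0178 j [-0.2   0.43  1.76  0.    0.95 -1.69]
[317. 257.] [ 272  194   92  181 7974] [  25.8 -148.2]
[444. 328.] [ 363  271  137  104 8659] [ 63.2 -85. ]
[218. 359.] [ 155  342  118   33 3399] [  80.9 -199.4]
(28, -148, 16, 90) xyz cm [-1.89  0.16 -0.05] rot [-0.01 -0.1  -0.13]
(0, -190, 60, 0) xyz cm [-4.69 -4.23 -4.26] rot [ 0.09 89.9  -0.11]
```

Request:
{"op": "play_rows", "data": {"hand": [0.62,0.62,0.62,0.62,0.62,0.62,0.62,0.62,0.62,0.62,0.62,0.62], "xyz": [[-0.7,0,0],[-1.4,0,0],[-2.0,0,0],[-2.0,0,0],[-1.1,0,0],[-1.1,-2.0,0],[-1.1,-4.2,0],[-1.1,-4.2,0],[-2,-4.2,-1.5],[-3,-4.2,-3],[-4,-4.2,-4.2],[-4.7,-4.2,-4.2]], "delta_rot": [[0,0,0],[0,0,0],[0,0,0],[0,0,0],[0,0,0],[0,0,0],[0,0,0],[0,7,0],[0,14,0],[0,21,0],[0,28,0],[0,35,0]]}}

```text
time_s: 17.67
tcp_pos: [0.5256, -0.0848, 0.0776]
ee_rot: [-0.664, 0.665, -0.241, 0.242]
wrist_force: [-0.7, -0.2, -0.6]
grip_width: 0.0178
```

Request:
{"op": "play_rows", "data": {"hand": [0.62,0.62,0.62,0.62,0.62,0.62,0.62,0.62,0.62,0.62], "xyz": [[0,0,0],[0,0,0],[0,0,0],[0,0,0],[0,0,0],[0,0,0],[0,0,0],[0,0,0],[0,0,0],[0,0,0]], "delta_rot": [[0,7,0],[0,14,0],[0,21,0],[0,28,0],[0,35,0],[0,42,0],[0,49,0],[0,55,0],[0,55,0],[0,55,0]]}}

```text
time_s: 18.5
tcp_pos: [0.526, -0.083, 0.0775]
ee_rot: [-0.481, 0.481, -0.518, 0.519]
wrist_force: [0.0, -0.1, 0.5]
grip_width: 0.0176
```

Run:
```python
from h import *
st();wl("w12")
go(0,-190,16,0);go(0,-48,16,0)
```

```text
t 18.5 local [   3.5 -189.8] z 59.5 F [ 0.  -0.1  0.5] grip 0.0176 j [-0.29  0.33  1.8   0.    1.01 -0.21]
[425.  57.] [ 384   18   76   84 4872] [ 59.1 -74.6]
[308. 200.] [ 271  159   77   77 4052] [  -1.4 -149.1]
[220. 358.] [ 155  296  121   79 3616] [ -58.2 -250.5]
[416. 359.] [ 363  320  118   55 3473] [  66.6 -250.9]
(0, -190, 16, 0) xyz cm [ 0.03  4.34 -0.32] rot [-0.03  0.05  0.  ]
(0, -48, 16, 0) xyz cm [-14.17   4.34  -0.31] rot [-0.03  0.05  0.  ]
```

Request:
{"op": "play_rows", "data": {"hand": [0.62,0.62,0.62,0.62,0.62,0.62,0.62,0.62,0.62,0.62,0.62,0.62], "xyz": [[0,2.2,-0.5],[0,4.3,-0.5],[0,4.3,-0.5],[-0.7,4.3,-0.5],[-1.4,4.3,-0.5],[-2.1,4.3,-0.5],[-2.8,4.3,-0.5],[-3.5,4.3,-0.4],[-4.2,4.3,-0.4],[-4.9,4.3,-0.3],[-5.6,4.3,-0.3],[-6.3,4.3,-0.3]], "delta_rot": [[0,0,0],[0,0,0],[0,0,0],[0,0,0],[0,0,0],[0,0,0],[0,0,0],[0,0,0],[0,0,0],[0,0,0],[0,0,0],[0,0,0]]}}

```text
time_s: 19.55
tcp_pos: [0.5271, -0.0189, 0.0346]
ee_rot: [-0.48, 0.48, -0.519, 0.519]
wrist_force: [0.3, -1.0, -0.4]
grip_width: 0.018
```

Request:
{"op": "play_rows", "data": {"hand": [0.62,0.62,0.62,0.62,0.62,0.62,0.62,0.62,0.62,0.62,0.62,0.62], "xyz": [[-0.7,0,0],[-1.4,0,0],[-2.1,0,0],[-2.8,0,0],[-3.5,0,0],[-4.2,0,0],[-4.9,0,0],[-5.6,0,0],[-6.3,0,0],[-7.0,0,0],[-7.6,0,0],[-7.8,0,0]], "delta_rot": [[0,0,0],[0,0,0],[0,0,0],[0,0,0],[0,0,0],[0,0,0],[0,0,0],[0,0,0],[0,0,0],[0,0,0],[0,0,0],[0,0,0]]}}

```text
time_s: 20.55
tcp_pos: [0.5331, 0.059, 0.0344]
ee_rot: [0.48, -0.48, 0.519, -0.519]
wrist_force: [-0.5, 0.3, 1.2]
grip_width: 0.0179
```

Run:
```python
from h import *
st();wl("w13")
go(0,4,16,0)
```

```text
t 20.55 local [ -0.3 -47.6] z 16.4 F [-0.5  0.3  1.2] grip 0.0179 j [-0.02  0.39  1.85  0.    0.91  0.06]
[314.  32.] [ 266    0  108  171 4460] [-1.1 69.3]
[317. 260.] [ 272  195   93  180 7726] [  0.1 -28.3]
[423. 344.] [ 363  305  118   70 6153] [ 53.6 -73. ]
[218. 358.] [ 154  341  119   34 3560] [-50.3 -81.1]
(0, 4, 16, 0) xyz cm [-5.17  0.05  0.02] rot [-0.01 -0.06 -0.02]
```

View pics/w13.png

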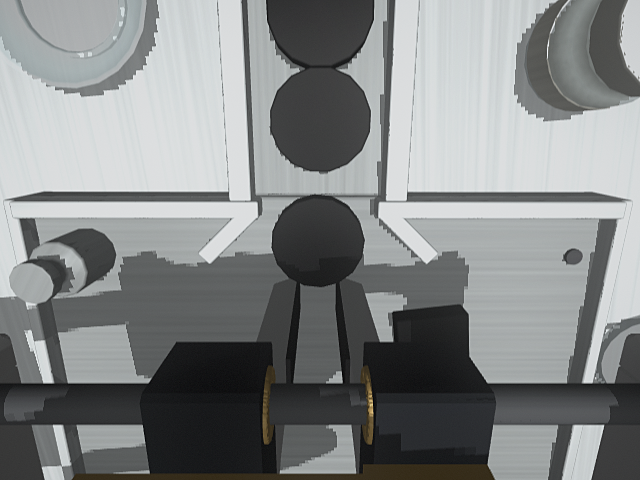

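Disc C (318,241) is centred, with B (320,121) and A (320,20) in the slot ahead. Final push, then back off and lift.

Request:
{"op": "play_rows", "data": {"hand": [0.62,0.62,0.62,0.62,0.62,0.62,0.62,0.62,0.62,0.62,0.62], "xyz": [[-0.7,0,0],[-1.4,0,0],[-2.1,0,0],[-2.8,0,0],[-3.5,0,0],[-4.2,0,0],[-4.9,0,0],[-5.2,0,0],[-5.2,0,0],[-4.6,0,0],[-4.2,0,0]], "delta_rot": [[0,0,0],[0,0,0],[0,0,0],[0,0,0],[0,0,0],[0,0,0],[0,0,0],[0,0,0],[0,0,0],[0,0,0],[0,0,0]]}}

```text
time_s: 21.52
tcp_pos: [0.5362, 0.0994, 0.0344]
ee_rot: [-0.48, 0.48, -0.519, 0.519]
wrist_force: [-0.2, -1.5, 0.1]
grip_width: 0.0178
```

Request:
{"op": "play_rows", "data": {"hand": [0.62,0.62,0.62,0.62,0.62,0.62,0.62,0.62,0.62,0.62], "xyz": [[0,-1.5,0],[0,-3.5,0],[0,-6,0],[0,-9,0],[2,-12,0],[4,-12,0],[6,-12,0],[8,-12,0],[8,-12,0],[8,-12,0]], "delta_rot": [[0,0,0],[0,0,0],[0,0,0],[0,0,0],[0,0,0],[0,0,0],[0,0,0],[0,0,0],[0,0,0],[0,0,0]]}}

```text
time_s: 22.35
tcp_pos: [0.5298, 0.019, 0.1545]
ee_rot: [0.479, -0.479, 0.52, -0.52]
wrist_force: [-0.3, 1.1, -0.1]
grip_width: 0.0176
```

Run:
```python
from h import *
st();wl("w14")
```

```text
t 22.35 local [ -0.5 -87.7] z 136.5 F [-0.3  1.1 -0.1] grip 0.0176 j [-0.1   0.25  1.7   0.    1.19 -0.01]
[316.  33.] [ 287    0   64  104 3369] [-0.5 56.4]
[392. 218.] [ 367  193   50   51 2191] [ 57.9 -73.3]
[246. 344.] [ 155  277  146   98 6385] [ -61.7 -183.2]
[391. 346.] [ 336  277  145   98 5916] [  62.5 -185.4]
```

View pics/w14.png

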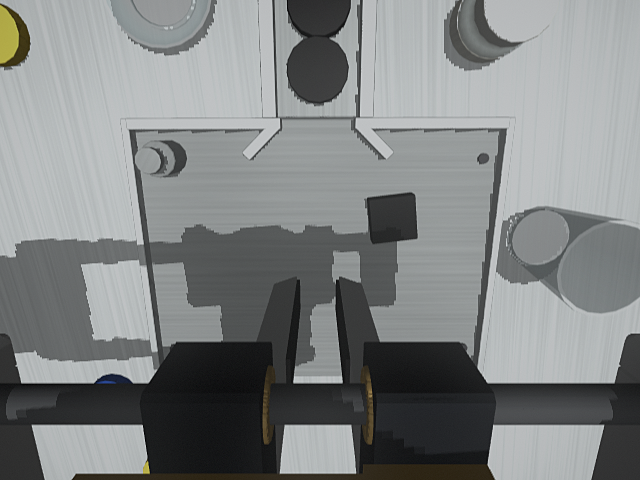

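Disc C sits at (317,69), with its near edge (row 103) beyond the gate line (row 119). B is touching ahead of it, and the square is at (392,218). One numeric check, then hand in.

Run:
```python
from h import *
for uv,z in[((317.5,69),.03),((317,119),.018),((317,103),.018)]: print((toL(f,ray("wrist",uv,z))*1e3).round(1))
look("fin");manip.hand_in()
```

```text
[ 0.4 33.6]
[-0.1  0.4]
[-0.  11.9]
[163.1 239.2] [  71   27 1300] [-1.2 75.6]
the job is handed in; nothing more can be done
```

I swept all three black discs one at a time through the gate into the slot, then backed the fingers off, lifted clear and handed the job in at about 22 s of the 72 s allowed.

**Discs:** In the last wrist picture, the final disc's centre is about 33.6 mm past the gate, against the 22 mm needed. The other two lie in a row ahead of it. Each disc was seen wholly past the gate before the next one entered. The top camera's three-disc blob is centred at 75.6 mm, about where a row starting there should be centred.

**Everything else:** The square reads at (58, -73) mm in the gate's axes, against (56, -75) mm from the top camera at the start. That is within the 2 mm camera calibration. The weight and beaker look undisturbed in the last picture. Wrist force read no more than about 2.5 N at the end of any move.

**Disagreements:** My two cameras differed by 1–2 mm on the gate's sideways position. I aimed between them, and the discs passed centred. I did not measure the weight, beaker, jar, dish, spatula, bottle or box numerically at the end, though the arm came nowhere near the spatula, bottle or box.

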